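# Release a mini centrifuge's transport lock and spin-check the rotor

## Task

The mini centrifuge has been moved and its rotor is still held by the transport lock, the slotted brass screw in its sloping front: with the blue flat screwdriver from the tool stand, gently press the screw in and, keeping it pressed, turn it a quarter turn anticlockwise so that its slot points to the green dot, where it must spring back out. Stand the screwdriver upright in its bore of the stand again and let go. Then flick the rotor's cups with the fingertips alone so that the rotor coasts by itself and makes more than one full turn; keep the fingers off the lock screw and leave everything round about where it is.

Things in the scene. Friction and masses are not known exactly. Their poses are not given: they have to be found in the camera images.
- centrifuge: White mini centrifuge, fixed to the bench: case 230 (x) x 190 (y) x 95 mm high. Origin under the middle of its case, z up, x from its sloping front to its back. The front panel slopes 35 deg from level and rises toward +x; its outward normal is (-0.574, 0, 0.819) in this frame. The clear dome lid stands open at the back, leaning back, up to 255 mm high.
- lock_well (a point): Where the lock screw's axis meets the face of the front panel: middle of a round well 23 mm wide in the panel, at (-84.5, 0, 76.5) mm in the centrifuge's frame; axes as the centrifuge's. Red dot 25 mm up the slope of it (locked), green dot 19.5 mm to its left, +y (free).
- lock_slot (a point): Middle of the lock screw's slot, level with the top of the brass head; x along the slot, z out of the panel along the screw's axis, tilted 35 deg from vertical. The head is 20 mm wide and lies 4 mm below the panel's face; the slot is 3.6 mm wide, right across the head, 5 mm deep. The screw pushes in along -z by up to 5.5 mm against a spring (5.4 N at first, 10.4 N fully in).
- lock_turn (a joint): Turn of the lock screw in rad, anticlockwise seen from in front: about 0 locked (slot points up the slope, to the red dot), about 1.57 free (slot points across, to the green dot). A lug lets it turn only some 0.1 rad either way unless pushed in by 3.5 mm or more; at 1.57 it springs out again. Stops at -0.12 and 1.69. It turns easily (under 0.1 N m). It draws the bolt that holds the rotor.
- lock_screw: The brass lock screw as a whole; origin on its axis at the panel's face while it is out, axes as point lock_slot.
- rotor_turn (a joint): Turn of the rotor about its vertical axis in rad, anticlockwise from above, counting on past full turns; about 0 at the start. Held by a bolt at the front until the lock is free; then it runs on a light bearing (slows by some 0.25 to 0.4 rad/s each second).
- rotor_axis (a point): Point on the rotor's vertical axis at the level of the case's flat top (95 mm above the bench), at (30, 0, 95) mm in the centrifuge's frame, axes as the centrifuge's. The disc below the cups is 122 mm wide, its rim lugs reach 14 mm above this point; a bolt guide 17 mm high stands in front, 66 to 82 mm from the axis. Else only the cups and, from 75 mm behind the axis, the open lid stand higher.
- rotor: The rotor's four upstanding round cups (three blue, one white), 21 mm thick, 90 deg apart at 49 mm from the axis, 7 to 43 mm above the case's flat top. Origin on the axis at that top; at joint 0 the cups stand at 45, 135, 225, 315 deg in the centrifuge's frame, so a gap faces the front. Hub 26 mm wide, 33 mm high.
- stand: Grey block 44 (x) x 130 (y) x 88 mm high on a 62 x 148 mm base plate, fixed to the bench; origin under its middle. Two bores 14 mm wide, 85 mm deep, 84 mm apart along y, each holding a screwdriver, handle up.
- bore_left (a point): Mouth of the stand's bore at y = +42 mm in its frame, level with the block's top (88 mm high).
- bore_right (a point): Mouth of the stand's bore at y = -42 mm, likewise.
- flat_driver: Flat screwdriver, blue handle, 151 mm long, loose, in either bore. Origin at the blade's tip, z along the shaft to the handle. Blade 10 mm wide (x), 2 mm thick (y), shaft 7 mm; collar 24 mm wide at 83 to 88 mm rests on the stand, so the tip hangs 5 mm above the bench; handle from 87 to 151 mm, 26 mm wide (x), with ribbed flats 18 mm apart facing +y and -y, parallel to the blade's broad faces.
- blade_tip (a point): Tip of the flat screwdriver's blade (same frame as the screwdriver).
- cross_driver: Cross-point screwdriver with orange handle, same size, in the other bore, its handle up to 156 mm above the bench; not needed, leave it. Origin at its tip.
- beaker_7: Small empty glass beaker, 50 x 56 x 60 mm, at the left; leave it. Origin under its middle.
- stopper_1: Red rubber stopper, 24 mm wide, 26 mm high; leave it. Origin under its middle.
- weigh_bottle: Weighing bottle, 39 mm wide, 65 mm high, right of the centrifuge at the back; leave it. Origin under its middle.
- marker_1: Black and white marker pen, 131 mm long, 14 mm thick, lying in front; leave it. Origin under its middle.
- lock_bolt (a joint): Draw of the brass bolt in front of the rotor, in m: 0 when its nose sits in the notch of the rotor's rim, about 0.011 when the lock screw has drawn it out (the rotor is clear from 0.008).

How it is judged:
By the outcome, as a careful person would: the job done as asked, in the order asked, and still so for the second after the job is handed in, with the robot touching nothing.
It also fails if it takes over 70 s, if anything falls off the work surface, if the arm or the gripper's body presses on something with over 40 N, if the wrist force passes 120 N, or if a joint passes its speed limit or range.

## Robot

A 6-joint arm with a two-finger parallel gripper is mounted at the origin on a cart in front of the work surface, level with it; the furniture and walls round the work are solid. World frame = base frame: x ahead of the robot, y to its left, z up, the work surface at z = 0. Lengths are in mm, angles in degrees, forces in N, time in s.
With the tool pointing down it reaches from about 250 to 800 mm from the base axis. Payload 3.9 kg.
Tool frame: the origin (TCP) lies midway between the tips of the shut fingers; the grasp point (between the pads) lies 19 mm behind it; z points along the fingers, y is the direction in which the jaws open and shut (so a half turn about z gives the same grasp; the last joint's range is limited). The gripper opens to 85 mm and grips with 20 to 120 N. Pads are 22 mm wide; open, the fingers measure 114 mm over their backs; the gripper's body (76 mm by 85 mm) begins 54 mm behind the grasp point. The pads swing forward as they close: fully open they stand 13 mm farther back than shut.
Start: joints at [-76.433, 14.897, -7.913, 67.191, 0, 90], TCP at [123.157, -510.341, 231.304] pointing down, gripper open.
Joint ranges: [-159.42, 159.42], [-47.68, 98.78], [-73.54, 78.23], [-108.79, 121.32], [-90, 84.71], [-180, 180]. Speed limits (degrees/s): [147.25, 147.25, 180, 180, 180, 180].

## Interface

Orientations are given as a 3x3 rotation matrix whose columns are the frame's x, y, z axes.
In Python, from workcell import * gives the robot as it stands. Calls block until the motion is done:
- goto(position, orientation): joint-space move of the TCP to a pose.
- movel(position, attitude=None, feed=150): straight line of the TCP; attitude=None keeps the orientation; feed is the mean speed in mm/s.
- set_joints(angles): joint-space move.
- grip(opening, effort=None): opening from 0.0 (shut) to 1.0 (fully open); effort is the grip in N (None keeps the last); returns when the fingers have stopped.
- dwell(seconds).
- solve_ik(position, orientation): joint angles nearest the present ones, or None.
- sense(): the state.
- camera(name): name is "scene" or "top" or "wrist"; returns the picture (400x640x3 uint8, red, green, blue); there is no depth.
- get_calibration(name): a dict with "camera_matrix" (3x3 intrinsics, pixels), "k1" (the pictures are not rectified: a ray, as slopes to the right and down, at radius r is drawn at 1 + k1 r^2 times it, then the intrinsics apply), "pose" (4x4, takes a point from camera to world coordinates). Camera axes: x right, y up, looking along -z (the intrinsics and any distortion apply to the point x, -y, -z); pixel columns grow to the right and rows downward; lengths in mm; the calibration is good to about 2 mm. A picture is of the moment at which its call begins: read the wrist's pose just before it. get_calibration takes no time and is no camera call; for the wrist camera it gives the pose at the moment of the call.
A pose or a line that the arm cannot do raises IKError and nothing moves.
- job_done(): hands the job in, once; it reports no verdict.
The state is a dict: "time": time; "qpos": joint angles; "qd": joint speeds; "tau": joint torques, N m; "tcp_pos": TCP position; "ee_rot": TCP orientation; "force": force on the tool from outside, world axes, zero at the start; "wrist_torque": the same for the moment, N m; "gripper_width": opening from 0.0 (shut) to 1.0 (fully open).
Only numpy, scipy, OpenCV 4.12 (cv2) and the standard library are available. Lean on these libraries where they do the work, as an engineer would, in place of code of your own. Each camera call takes 0.05 s, during which the arm holds its last target.

## Working session

There is one attempt and no reset: what is moved stays moved. The work goes in short steps, each a Python script; the robot and the scene stay as the last script left them, time stands still between calls to the robot, and variables do not carry over. Pictures are saved under pics/ and viewed, and the job is handed in when it is done.

```bash
ls; mkdir -p pics; python3 - <<'E'
from workcell import *
import cv2
s=sense();print(s)
for n in("scene","top","wrist"):
    c=get_calibration(n);print(n,c)
    cv2.imwrite(f"pics/{n}0.png",camera(n)[:,:,::-1])
E
```

```text
pics
{'time': 0.0, 'qpos': array([-7.64333490e+01,  1.49335998e+01, -7.98723583e+00,  6.71915818e+01,
        8.91204377e-04,  8.99992675e+01]), 'qd': array([-0.00637825,  0.04726576,  0.00736009,  0.07498761, -0.09295468,
        0.05030354]), 'tau': array([ 6.88981690e-04, -4.05675638e+01,  2.53924137e+01,  1.86222978e-02,
        2.66897825e-05,  1.06535904e-05]), 'tcp_pos': array([ 122.9918982 , -509.66417293,  230.47469675]), 'ee_rot': array([[ 9.72094708e-01,  2.34588320e-01, -4.45131068e-04],
       [ 2.34588742e-01, -9.72092830e-01,  1.91095715e-03],
       [ 1.55795063e-05, -1.96205407e-03, -9.99998075e-01]]), 'force': array([-0.4302181 , -0.5265566 ,  1.08061778]), 'wrist_torque': array([-0.04275495, -0.00681523,  0.02372587]), 'gripper_width': 0.9975465081817355}
scene {'camera_matrix': array([[469.13352074,   0.        , 324.79928056],
       [  0.        , 469.13352074, 198.7602564 ],
       [  0.        ,   0.        ,   1.        ]]), 'k1': -0.03131161229924126, 'pose': array([[-4.41025993e-01,  4.98044704e-01, -7.46624100e-01,
        -5.27778639e+02],
       [-8.9737
[... 654 characters left out ...]
55294556e-01,  9.87867838e-01,
         1.67316517e+03],
       [ 0.00000000e+00,  0.00000000e+00,  0.00000000e+00,
         1.00000000e+00]])}
wrist {'camera_matrix': array([[296.68278465,   0.        , 319.22801211],
       [  0.        , 296.68278465, 200.09935103],
       [  0.        ,   0.        ,   1.        ]]), 'k1': -0.02519509967163219, 'pose': array([[ 2.34928211e-01,  9.27485556e-01,  2.90825168e-01,
         1.98027128e+02],
       [-9.72011452e-01,  2.24650038e-01,  6.87466138e-02,
        -4.91220999e+02],
       [-1.57239382e-03, -2.98835913e-01,  9.54303214e-01,
         3.73046681e+02],
       [ 0.00000000e+00,  0.00000000e+00,  0.00000000e+00,
         1.00000000e+00]])}
```

View pics/scene0.png

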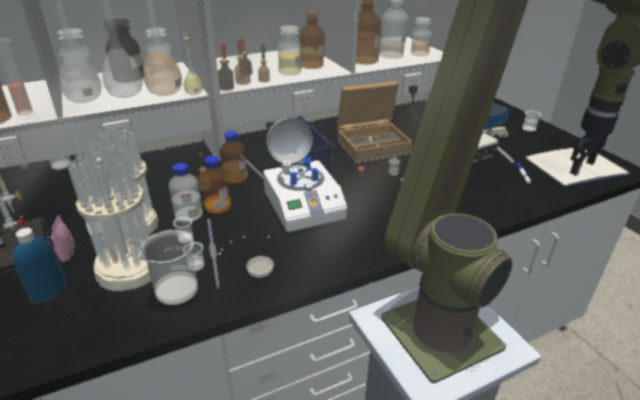

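View pics/top0.png

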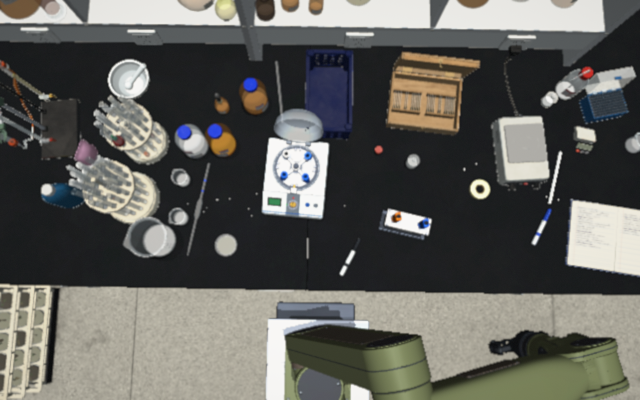

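View pics/wrist0.png

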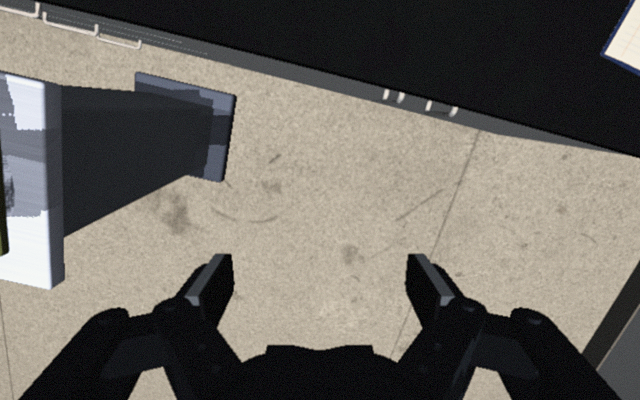

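Top view: the centrifuge is at about (295,178), screw at (293,204), stand at (407,222), blue handle at (425,224) in the right bore, orange at (397,216). I'll write helpers and move the wrist camera over the stand and the centrifuge.

```bash
cat > h.py <<'E'
from workcell import *
import numpy as np, cv2
from scipy.spatial.transform import Rotation as R
def rays(cal,px):
    K=cal["camera_matrix"];k1=cal["k1"];P=cal["pose"]
    px=np.atleast_2d(np.array(px,float))
    d=cv2.undistortPoints(px.reshape(-1,1,2),K,np.array([k1,0,0,0,0.])).reshape(-1,2)
    v=np.c_[d[:,0],-d[:,1],-np.ones(len(d))]@P[:3,:3].T
    return P[:3,3],v/np.linalg.norm(v,axis=1)[:,None]
def onplane(cal,px,z):
    o,v=rays(cal,px);return o+v*((z-o[2])/v[:,2])[:,None]
def onpl(cal,px,p0,n):
    o,v=rays(cal,px);return o+v*(((p0-o)@n)/(v@n))[:,None]
def proj(cal,X):
    P=cal["pose"];X=np.atleast_2d(np.array(X,float))
    c=(X-P[:3,3])@P[:3,:3];a=c[:,0]/-c[:,2];b=-c[:,1]/-c[:,2];r=1+cal["k1"]*(a*a+b*b)
    K=cal["camera_matrix"];return np.c_[K[0,0]*a*r+K[0,2],K[1,1]*b*r+K[1,2]]
def snap(name,fn):
    c=get_calibration(name);im=camera(name)
    np.savez("pics/"+fn+".npz",im=im,K=c["camera_matrix"],k1=c["k1"],pose=c["pose"])
    cv2.imwrite("pics/"+fn+".png",im[:,:,::-1]);return c,im
def load(fn):
    d=np.load("pics/"+fn+".npz");return dict(camera_matrix=d["K"],k1=float(d["k1"]),pose=d["pose"]),d["im"]
def tri(obs):
    A=np.zeros((3,3));b=np.zeros(3)
    for c,p in obs:
        o,v=rays(c,p);M=np.eye(3)-np.outer(v[0],v[0]);A+=M;b+=M@o
    return np.linalg.solve(A,b)
def down(yaw): # tool z down, tool y at yaw deg from world x
    a=np.radians(yaw);y=np.array([np.cos(a),np.sin(a),0]);z=np.array([0,0,-1.]);return np.c_[np.cross(y,z),y,z]
def crop(fn,x0,y0,w,h,s):
    im=cv2.imread("pics/"+fn+".png")[y0:y0+h,x0:x0+w]
    cv2.imwrite("pics/"+fn+"_c.png",cv2.resize(im,None,fx=s,fy=s,interpolation=cv2.INTER_CUBIC))
E
python3 - <<'E'
from h import *
c=get_calibration("top")
for n,p,z in [("blue",(425,224),150),("orange",(397,216),150),("stand",(407,222),88),("rotoraxis",(296,167),95),("screw",(293,204),75),("TL",(267,140),95),("BL",(263,217),40),("BR",(324,218),40)]:
    print(n,onplane(c,p,z).round(1))
for n,p in [("wcam",(500,500))]: pass
s=sense();w=get_calibration("wrist")["pose"]
T=np.eye(4);T[:3,:3]=s["ee_rot"];T[:3,3]=s["tcp_pos"]
print((np.linalg.inv(T)@w).round(3))
crop("top0",240,90,220,160,3.6)
E
```

```text
blue [[ 444.  -310.2  150. ]]
orange [[ 466.5 -227.5  150. ]]
stand [[ 456.1 -268.6   88. ]]
rotoraxis [[622.2  76.5  95. ]]
screw [[508.4  84.1  75. ]]
TL [[707.5 169.5  95. ]]
BL [[470.2 179.8  40. ]]
BR [[470.1 -14.1  40. ]]
[[   0.       0.954    0.299   77.291]
 [   1.      -0.      -0.      -0.663]
 [  -0.       0.299   -0.954 -142.506]
 [   0.       0.       0.       1.   ]]
```

View pics/top0_c.png

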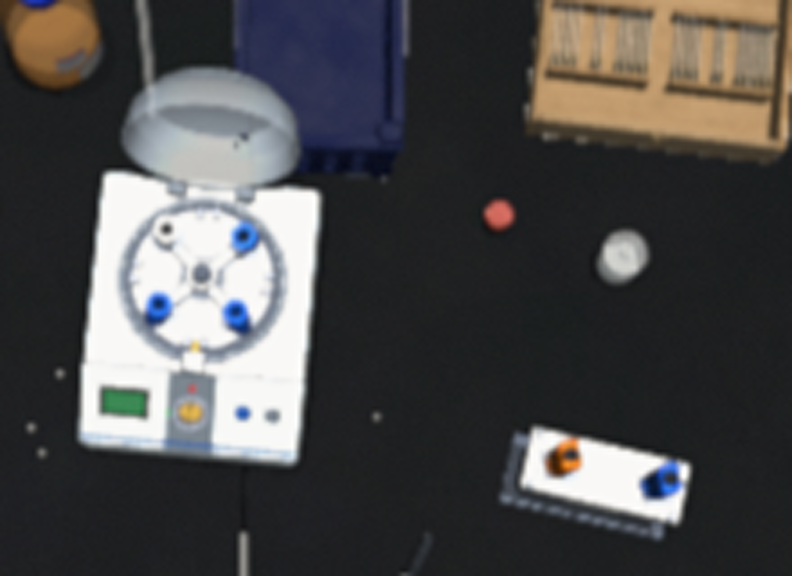

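```bash
python3 - <<'E'
from h import *
O=down(-90)
goto([470,-235,330],O);dwell(.15); print(sense()["time"]); snap("wrist","w1")
goto([450,-300,330],O);dwell(.15); snap("wrist","w2")
goto([500,50,330],O);dwell(.2); print(sense()["time"]); snap("wrist","w3")
movel([540,110,330]);dwell(.2); snap("wrist","w4"); print(sense()["time"],sense()["qpos"])
E
```

```text
1.9583
7.3833
8.3167 [ 1.14591459e+01  1.63851701e+01  8.81549363e+00  8.24199380e+01
 -8.19408136e-03 -1.68490922e+02]
```

View pics/w1.png

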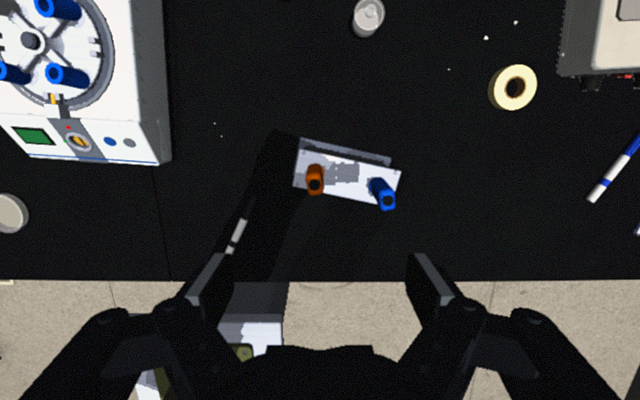

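View pics/w2.png

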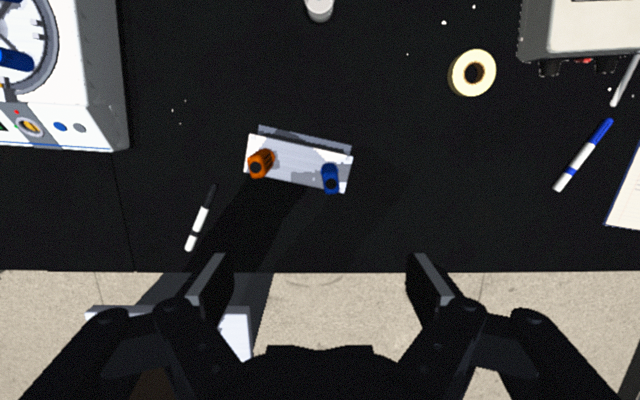

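View pics/w3.png

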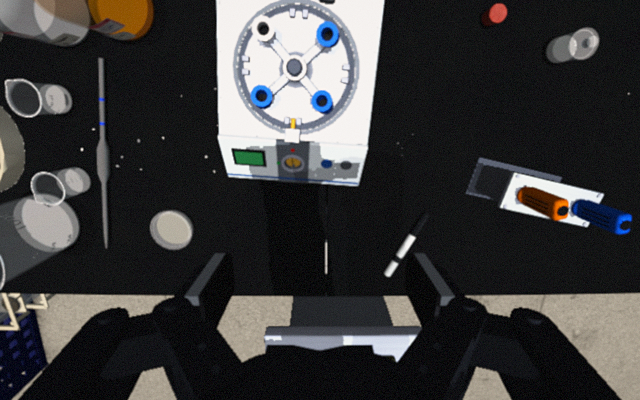

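View pics/w4.png

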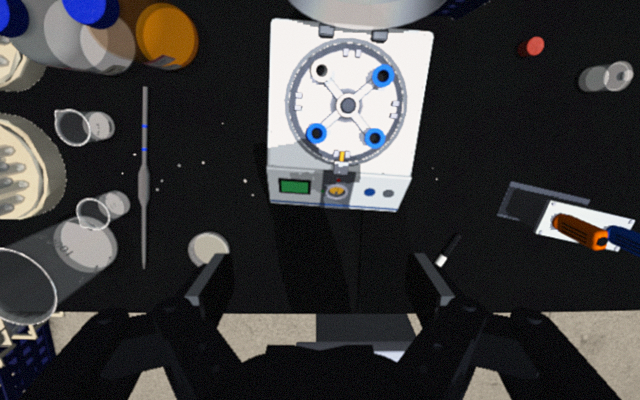

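```bash
python3 - <<'E'
from h import *
a=cv2.imread("pics/w1.png")[140:220,280:420];b=cv2.imread("pics/w2.png")[115:195,235:375]
f=lambda i:cv2.resize(i,None,fx=5,fy=3.6*5/3.6*0.75,interpolation=cv2.INTER_CUBIC)
f=lambda i:cv2.resize(i,None,fx=3.7,fy=3.7,interpolation=cv2.INTER_CUBIC)
cv2.imwrite("pics/z1.png",np.vstack([f(a),f(b)]))
a=cv2.imread("pics/w3.png")[0:195,210:390];cv2.imwrite("pics/z2.png",cv2.resize(a,None,fx=3,fy=3,interpolation=cv2.INTER_CUBIC))
a=cv2.imread("pics/w4.png")[10:220,260:440];cv2.imwrite("pics/z3.png",cv2.resize(a,None,fx=2.8,fy=2.8,interpolation=cv2.INTER_CUBIC))
E
```

```text
(no output)
```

View pics/z1.png

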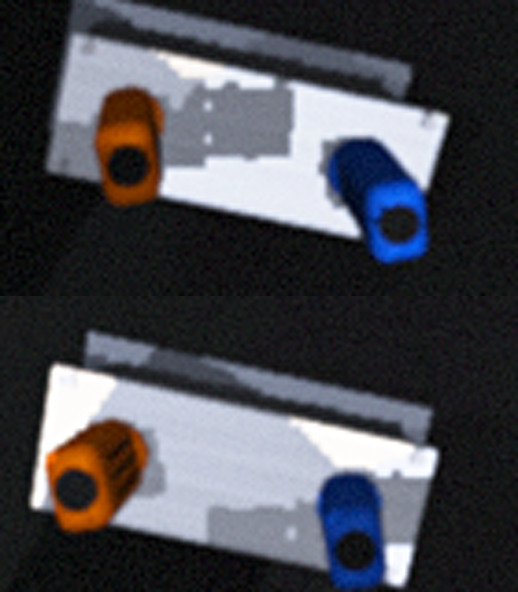

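View pics/z2.png

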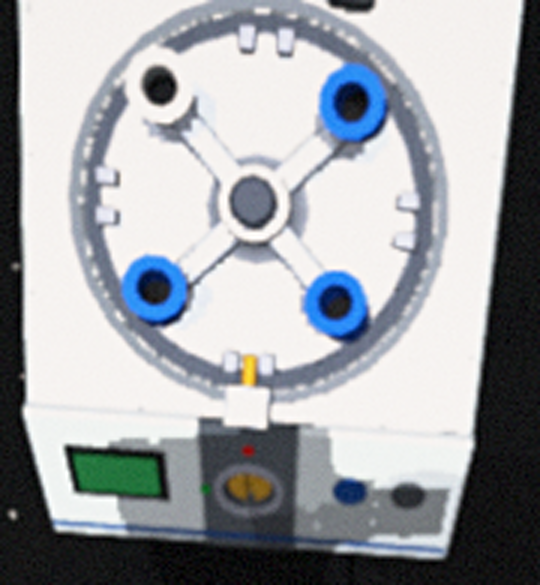

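View pics/z3.png

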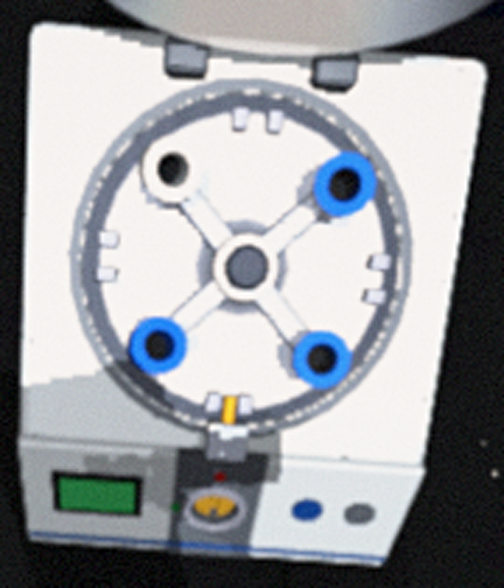

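```bash
python3 - <<'E'
from h import *
c3,_=load("w3");c4,_=load("w4");c1,i1=load("w1");c2,i2=load("w2")
A=[(263.3,28.7),(328,33.7),(261.7,96.7),(322.3,100.7)];B=[(321.8,70.7),(383.2,76.1),(316.4,133.2),(375,137.5)]
pa=onplane(c3,A,138);pb=onplane(c4,B,138)
print(pa.round(1),pb.round(1));
T=[tri([(c3,a),(c4,b)]) for a,b in zip(A,B)];print(np.round(T,1))
for p in(pa,pb):
    print(p.mean(0)); d1=p[1]-p[2];print(np.degrees(np.arctan2(d1[1],d1[0])),np.linalg.norm(d1));d1=p[0]-p[3];print(np.degrees(np.arctan2(d1[1],d1[0])),np.linalg.norm(d1))
print("screw",tri([(c3,(293,162.7)),(c4,(336.8,190.7))]),"red",tri([(c3,(292.7,150.3)),(c4,(338.6,180.4))]))
# drivers holes at handle top z=151+5=156
for c,im in((c1,i1),(c2,i2)):
    h=cv2.cvtColor(im,cv2.COLOR_RGB2HSV)
    m=cv2.inRange(h,(0,0,110),(180,70,255)); m[:120]=0;m[215:]=0;m[:,:230]=0;m[:,420:]=0
    m=cv2.morphologyEx(m,cv2.MORPH_CLOSE,np.ones((15,15)))
    k=max(cv2.findContours(m,0,1)[0],key=cv2.contourArea);b=cv2.boxPoints(cv2.minAreaRect(k));w=onplane(c,b,88);print(w.round(1),w.mean(0))
print(onplane(c1,(280+400/3.7,140+224/3.7),156),onplane(c2,(235+355/3.7,115+(550-296)/3.7),156))
E
```

```text
[[653.5 107.1 138. ]
 [648.8  41.9 138. ]
 [588.2 112.2 138. ]
 [584.   47.4 138. ]] [[653.5 107.3 138. ]
 [648.4  42.7 138. ]
 [589.4 113.1 138. ]
 [584.7  48.  138. ]]
[[653.6 107.3 137.4]
 [648.9  42.  135.8]
 [588.6 113.3 131.2]
 [584.2  47.3 133.9]]
[618.6273478   77.16189713 138.        ]
-49.25182767362882 92.87552622694223
40.6829091375182 91.6017387698609
[618.98105293  77.7970265  138.        ]
-50.0366277132098 91.84203355695678
40.73382150521801 90.81209467028287
screw [506.1522231   85.82035942  76.9649718 ] red [524.72775536  84.53628162  92.48155933]
[[ 446.7 -196.4   88. ]
 [ 509.5 -211.9   88. ]
 [ 480.  -344.5   88. ]
 [ 414.1 -335.1   88. ]] [ 462.59697604 -271.96312877   88.        ]
[[ 446.6 -194.4   88. ]
 [ 508.5 -212.3   88. ]
 [ 480.1 -345.6   88. ]
 [ 415.4 -333.9   88. ]] [ 462.66582946 -271.54153888   88.        ]
[[ 446.81907506 -312.05776364  156.        ]] [[ 446.91594359 -311.64579075  156.        ]]
```

```bash
cat >> h.py <<'E'
YAW=np.radians(-4.4)
Rc=R.from_euler("z",YAW).as_matrix()
n=Rc@np.array([-.5736,0,.8192]);u=Rc@np.array([.8192,0,.5736]);yc=Rc@np.array([0,1.,0])
def scr(sx,th): # tool orientation at screw: tool x= sx*u turned th deg about n
    z=-n;x=sx*u;x=R.from_rotvec(np.radians(th)*n).apply(x);return np.c_[x,np.cross(z,x),z]
E
python3 - <<'E'
from h import *
S=np.array([506.5,86,74.])
for sx in(1,-1):
  for L in (100,150):
    for th in(0,45,90,100):
      q=solve_ik(S+n*L,scr(sx,th));print(sx,L,th,None if q is None else np.round(q,0))
for a in(77,-103):
    q=solve_ik([447,-312,120],down(a));print(a,None if q is None else np.round(q,0))
E
```

```text
1 100 0 [  21.   -7.  -58.    7.  -14. -158.]
1 100 45 [ 21.  -7. -58.   7. -14. 157.]
1 100 90 [ 21.  -7. -58.   7. -14. 112.]
1 100 100 [ 21.  -7. -58.   7. -14. 102.]
1 150 0 [  24.  -14.  -55.   17.  -16. -156.]
1 150 45 [ 24. -14. -55.  17. -16. 159.]
1 150 90 [ 24. -14. -55.  17. -16. 114.]
1 150 100 [ 24. -14. -55.  17. -16. 104.]
-1 100 0 [ 21.  -7. -58.   7. -14.  22.]
-1 100 45 [ 21.  -7. -58.   7. -14. -23.]
-1 100 90 [ 21.  -7. -58.   7. -14. -68.]
-1 100 100 [ 21.  -7. -58.   7. -14. -78.]
-1 150 0 [ 24. -14. -55.  17. -16.  24.]
-1 150 45 [ 24. -14. -55.  17. -16. -21.]
-1 150 90 [ 24. -14. -55.  17. -16. -66.]
-1 150 100 [ 24. -14. -55.  17. -16. -76.]
77 [-35.  21. -17.  52.   0. -22.]
-103 [-35.  21. -17.  52.   0. 158.]
```

```bash
python3 - <<'E'
from h import *
goto([463,-316,210],down(77));dwell(.2);print(sense()["time"],sense()["tcp_pos"]);snap("wrist","w5");crop("w5",220,80,200,150,4)
E
```

```text
10.7083 [ 463.3229211  -315.69242371  210.1419208 ]
```

View pics/w5_c.png

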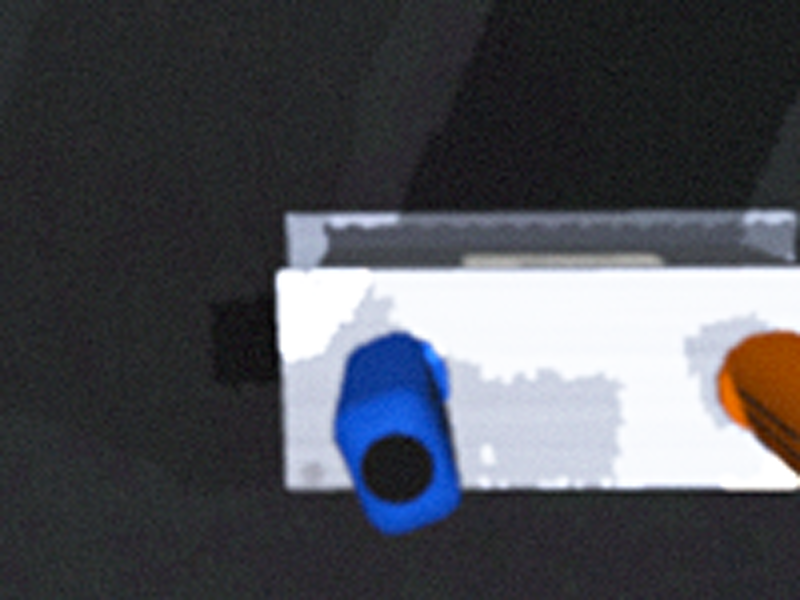

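```bash
python3 - <<'E'
from h import *
c,im=load("w5")
h=cv2.cvtColor(im,cv2.COLOR_RGB2HSV);sub=h[150:220,300:345]
print(sub[::4,::4,2])
E
```

```text
[[255 255 255 254 254 254 253 254 254 253 253 253]
 [255 255 255 229 237 254 254 254 254 254 254 254]
 [255 255 239 229 234 254 254 254 254 254 254 254]
 [255 242 224 231 224 213 255 253 253 253 253 253]
 [255 228 210 147 146 146 139 248 253 253 253 253]
 [227 230 135 149 150 148 139 253 222 237 253 254]
 [224 220 142 151 150 150 143 139 216 226 239 238]
 [222 190 148 154 181 192 157  58 220 226 223 223]
 [224 151 196 212 220 222 201 112 179 228 226 228]
 [223 186 215 220 231 230 212 164 122 227 221 226]
 [217 163 206 175  26  31  84 197 111 222 226 222]
 [223 218 198  29  23  32  33 148 124 226 241 226]
 [194 221 180  26  31  37  24 136 175 226 230 225]
 [123 100 107  86  33  26  32 212 202 104 113  97]
 [ 43  42  44 189 191 175 220 209 176  47  45  45]
 [ 47  45  44 100 193 199 181 107  45  45  47  47]
 [ 39  45  46  43  59  46  47  47  47  43  44  38]
 [ 46  50  43  48  43  42  49  44  54  40  42  46]]
```

```bash
python3 - <<'E'
from h import *
c,im=load("w5")
z=5
big=cv2.resize(im[150:230,290:350],None,fx=z,fy=z,interpolation=cv2.INTER_CUBIC);h=cv2.cvtColor(big,cv2.COLOR_RGB2HSV)
blue=cv2.inRange(h,(100,120,162),(125,255,255))
dark=cv2.inRange(h,(0,0,0),(180,255,60)); 
hp=np.array([(319.8-290)*z,(196.7-150)*z])
circ=np.zeros_like(blue);cv2.circle(circ,tuple(int(v) for v in hp),12*z,255,-1)
lab,nn=cv2.connectedComponents(dark)[::-1] if 0 else (None,None)
m=blue.copy();cv2.circle(m,tuple(int(v) for v in hp),9*z,255,-1)
m=cv2.morphologyEx(m,cv2.MORPH_OPEN,np.ones((21,21)))
k=max(cv2.findContours(m,0,1)[0],key=cv2.contourArea)
px=k[:,0]/z+[290-.4,150-.4]
W=onplane(c,px,156)[:,:2]
r=cv2.minAreaRect(W.astype(np.float32));print(r)
mu=cv2.moments(k); d=W-W.mean(0)
# fill polygon pca in world
hullW=((W-[420,-340])*20).astype(np.int32);mm=np.zeros((1200,1200),np.uint8);cv2.fillPoly(mm,[hullW],1)
ys,xs=np.nonzero(mm);P=np.c_[xs,ys]/20+[420,-340];C=np.cov(P.T);e,v=np.linalg.eigh(C);print(P.mean(0),np.sqrt(e*12),np.degrees(np.arctan2(v[1],v[0])))
o=big.copy();cv2.drawContours(o,[k],-1,(255,0,0),1);cv2.imwrite("pics/z5.png",cv2.resize(o,None,fx=1.4,fy=1.4)[:,:,::-1])
print(onplane(c,(319.6,196.9),156))
E
```

```text
((445.67230224609375, -311.03021240234375), (24.628511428833008, 16.65521240234375), 9.486955642700195)
[ 445.24835901 -310.68085231] [14.55330608 24.09604516] [ -79.35115468 -169.35115468]
[[ 447.46817808 -310.76735916  156.        ]]
```

View pics/z5.png

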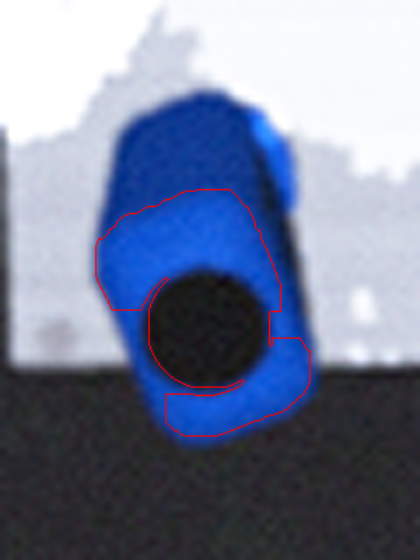

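```bash
python3 - <<'E'
from h import *
c,im=load("w5")
f=lambda p:onplane(c,np.array(p)/7+[290,150],156)
a=f([(104,290),(158,415),(246,210),(312,370)]);
for i in(0,2):
    d=a[i]-a[i+1];print(d,np.degrees(np.arctan2(d[1],d[0])))
dd=a[0]-a[1];dd/=np.linalg.norm(dd);print(np.cross(dd[:2],(a[2]-a[0])[:2]))
print(f((207,328)))
# collar center check: block corner pts
E
```

```text
[-13.83595614  -2.18025709   0.        ] -171.04502073142194
[-17.40592508  -2.83901433   0.        ] -170.736277747947
-15.915652387868322
[[ 447.43357662 -310.77970972  156.        ]]<stdin>:7: DeprecationWarning: Arrays of 2-dimensional vectors are deprecated. Use arrays of 3-dimensional vectors instead. (deprecated in NumPy 2.0)
```

```bash
python3 - <<'E'
from h import *
grip(0.6,60)
goto([447.3,-311.2,185],down(99));
movel([447.3,-311.2,108],feed=120);print(sense()["tcp_pos"],sense()["force"])
grip(0.0,60);dwell(.1);s=sense();print(s["time"],s["gripper_width"],s["force"],s["tcp_pos"])
snap("wrist","w6")
E
```

```text
[ 447.97911303 -311.59456653  108.6876533 ] [0.62384799 0.15403248 1.0170997 ]
12.9417 0.2088517055169853 [-0.60880915  0.41053955  6.75606539] [ 447.93957524 -311.68422812  108.93820446]
```

View pics/w6.png

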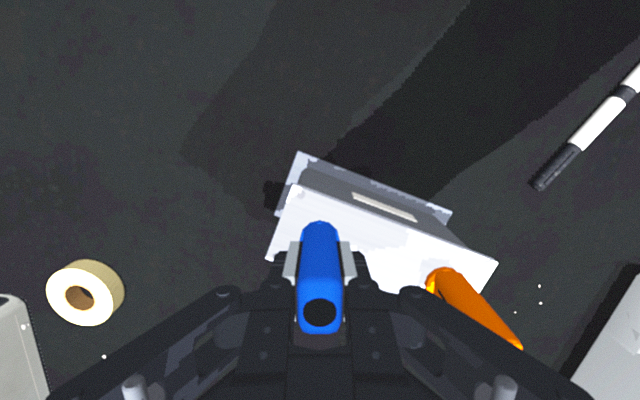

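```bash
python3 - <<'E'
from h import *
s=sense();p=s["tcp_pos"]
movel([447.3,-311.2,235],feed=200)
dwell(.1)
S=np.array([506.5,86,74.])
L=104+30
print(solve_ik(S+n*L,scr(-1,0)))
goto([480,-100,300],down(92))
goto(S+n*(L+25),scr(-1,0));dwell(.2);movel(S+n*L,feed=80);dwell(.2)
s=sense();print(s["time"],s["tcp_pos"],S+n*L,s["force"],s["wrist_torque"],s["gripper_width"])
c,im=snap("wrist","w7")
print(proj(c,[S,S+n*30]))
snap("scene","s7");snap("top","t7")
E
```

```text
[ 23.25652273 -11.6685604  -55.71423668  14.14733004 -15.44028349
  23.23260418]
16.5667 [430.07583303  92.02914395 184.31844266] [429.86413254  91.89680863 183.7728    ] [ 0.66081143 -0.11097609 -0.46068319] [0.02421877 0.58672626 0.03407035] 0.20048051162024705
[[318.02522211 189.02633295]
 [317.90024576 198.11377725]]
```

View pics/w7.png

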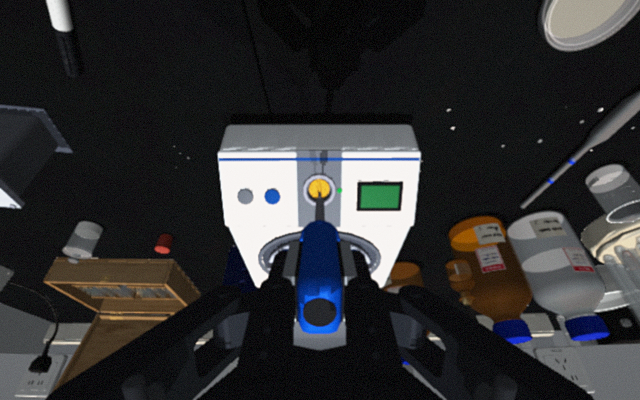

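View pics/s7.png

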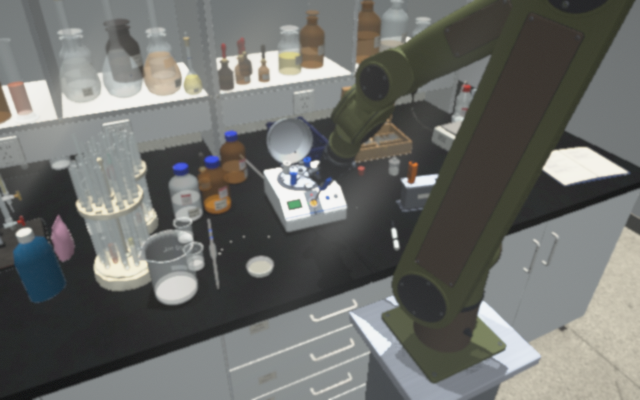

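```bash
python3 - <<'E'
from h import *
crop("w7",270,140,100,100,7)
E
```

```text
(no output)
```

View pics/w7_c.png

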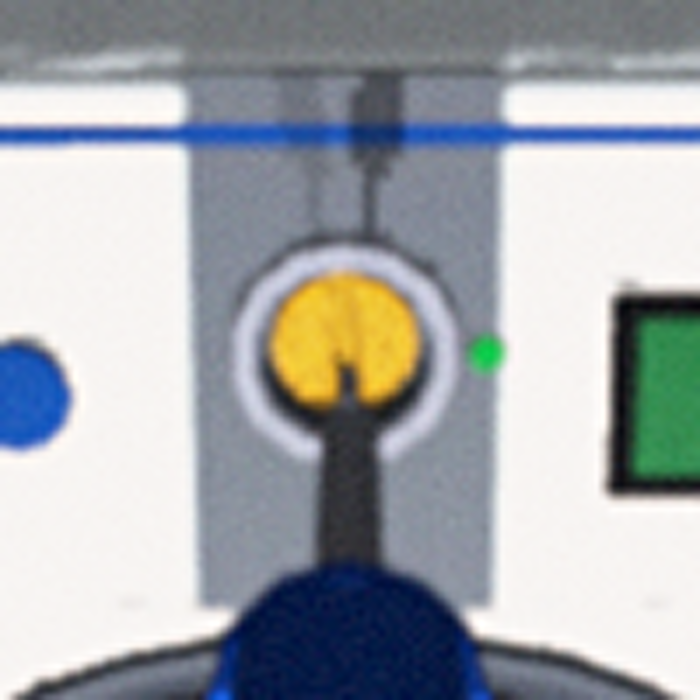

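```bash
python3 - <<'E'
from h import *
S=np.array([506.5,86,74.])
f0=sense()["force"]
movel(S+n*(104+4),feed=40);dwell(.15)
s=sense();print(s["time"],(s["tcp_pos"]-S)@n,(s["force"]-f0)@n)
snap("wrist","w8");crop("w8",270,140,100,100,7)
E
```

```text
17.6667 108.16795310299172 0.3865641422139485
```

View pics/w8_c.png

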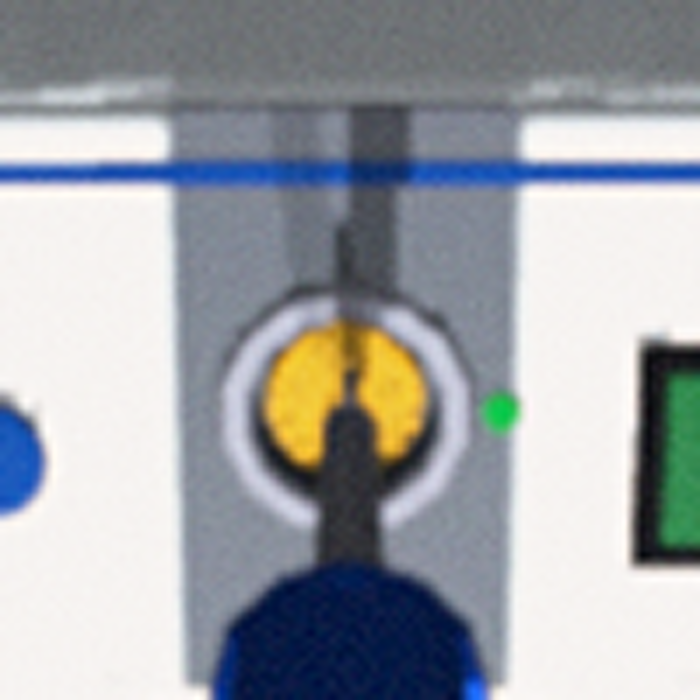

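```bash
python3 - <<'E'
from h import *
S=np.array([506.5,86,74.])-0.3*yc
f0=sense()["force"]
for L in [105,103,101.5,100,99,98,97]:
    movel(S+n*L,feed=25);dwell(.08)
    s=sense();F=s["force"]-f0;print(round(s["time"],2),L,round((s["tcp_pos"]-S)@n,2),"Fn %.1f Fu %.1f Fy %.1f"%(F@n,F@u,F@yc))
    if F@n>5: break
snap("wrist","w9");crop("w9",270,140,100,100,7)
E
```

```text
18.07 105 104.97 Fn 1.1 Fu -0.3 Fy -0.0
18.4 103 102.96 Fn 1.0 Fu 0.3 Fy -0.6
18.73 101.5 101.49 Fn 1.7 Fu -0.4 Fy -1.0
19.07 100 99.98 Fn 0.2 Fu -0.5 Fy -0.9
19.4 99 99.0 Fn 1.0 Fu 0.2 Fy 0.0
19.73 98 98.08 Fn 3.9 Fu -0.1 Fy 0.4
20.07 97 97.04 Fn 4.7 Fu -0.1 Fy 0.5
```

View pics/w9_c.png

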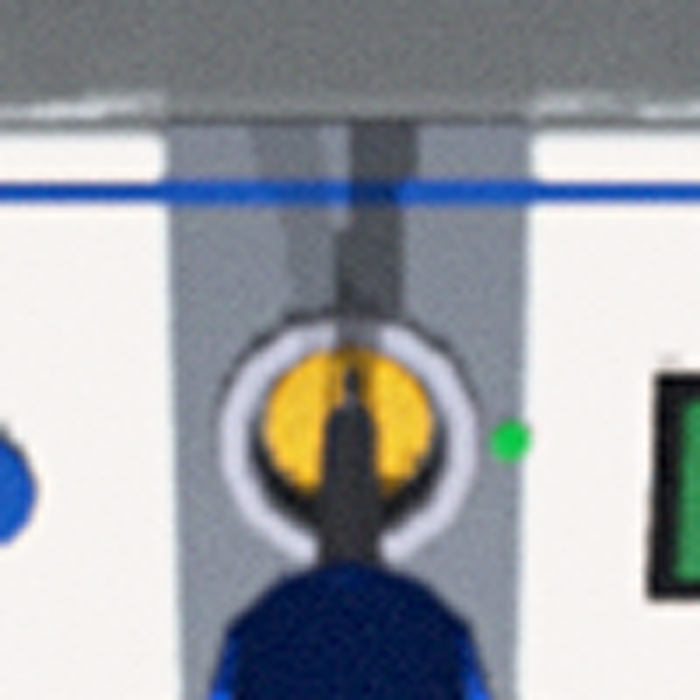

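```bash
python3 - <<'E'
from h import *
S=np.array([506.5,86,74.])-0.3*yc
F0=np.array(sense()["force"])-4.7*n
for L in [96,95,94.2,93.8]:
    movel(S+n*L,feed=25);dwell(.08)
    s=sense();F=s["force"]-F0;print(round(s["time"],2),L,round((s["tcp_pos"]-S)@n,2),"Fn %.1f Fu %.1f Fy %.1f"%(F@n,F@u,F@yc),s["gripper_width"])
    if F@n>11: break
E
```

```text
20.45 96 96.03 Fn 5.5 Fu 0.7 Fy -0.3 0.20229074084738918
20.78 95 95.04 Fn 6.3 Fu 0.1 Fy -1.0 0.20273022836547933
21.12 94.2 94.23 Fn 8.2 Fu 0.2 Fy -1.1 0.20196809784326136
21.45 93.8 93.82 Fn 6.4 Fu -0.9 Fy -0.2 0.20059115782177256
```

```bash
python3 - <<'E'
from h import *
S=np.array([506.5,86,74.])-0.3*yc
s=sense();F0=s["force"]-8.5*n;T0=s["wrist_torque"]
L=93.6
for th in [6,12,20,35,50,65,80,90]:
    movel(S+n*L,scr(-1,th),feed=60);dwell(.05)
    s=sense();F=s["force"]-F0;T=s["wrist_torque"]-T0
    print(round(s["time"],2),th,round((s["tcp_pos"]-S)@n,2),"Fn %.1f Fu %.1f Fy %.1f Tn %.3f"%(F@n,F@u,F@yc,T@n),"w %.3f"%s["gripper_width"])
    if abs(T@n)>.35: break
snap("wrist","w10");crop("w10",270,140,100,100,7)
E
```

```text
21.76 6 93.63 Fn 9.6 Fu 0.6 Fy -0.5 Tn 0.024 w 0.205
22.07 12 93.62 Fn 10.4 Fu 0.8 Fy -0.2 Tn 0.043 w 0.202
22.41 20 93.61 Fn 9.4 Fu 0.6 Fy 0.1 Tn 0.056 w 0.203
22.87 35 93.61 Fn 10.6 Fu 0.6 Fy 0.8 Tn 0.113 w 0.201
23.32 50 93.6 Fn 10.0 Fu 0.1 Fy 0.2 Tn 0.032 w 0.201
23.78 65 93.6 Fn 9.4 Fu -0.3 Fy 0.6 Tn -0.003 w 0.205
24.24 80 93.59 Fn 9.4 Fu -0.9 Fy 1.4 Tn 0.039 w 0.203
24.62 90 93.58 Fn 9.4 Fu -1.1 Fy 0.4 Tn 0.023 w 0.205
```

View pics/w10.png

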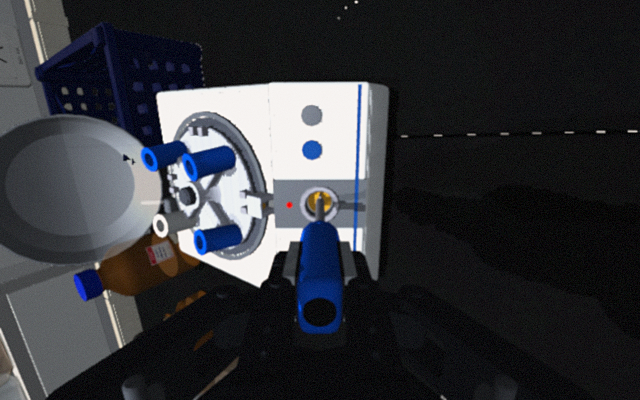

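View pics/w10_c.png

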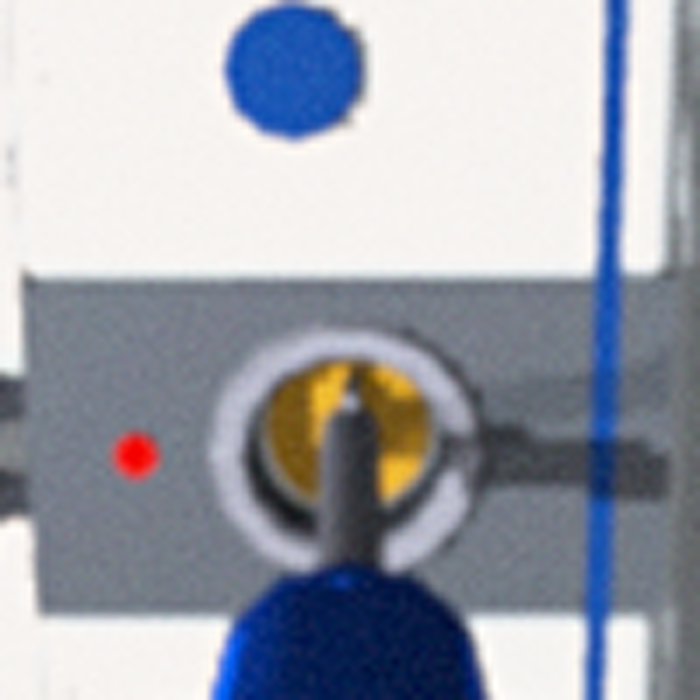

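```bash
python3 - <<'E'
from h import *
S=np.array([506.5,86,74.])-0.3*yc
s=sense();F0=s["force"]-9.5*n;T0=s["wrist_torque"]
L=93.6
def rep(t):
    s=sense();F=s["force"]-F0;T=s["wrist_torque"]-T0
    print(round(s["time"],2),t,round((s["tcp_pos"]-S)@n,2),"Fn %.1f Fu %.1f Fy %.1f Tn %.3f"%(F@n,F@u,F@yc,T@n))
for th in [95,99]:
    movel(S+n*L,scr(-1,th),feed=60);dwell(.05);rep(th)
for L in [95,97,98.5,100]:
    movel(S+n*L,feed=30);dwell(.05);rep(L)
snap("wrist","w11");crop("w11",270,140,100,100,7)
E
```

```text
24.97 95 93.58 Fn 10.3 Fu 1.3 Fy 0.6 Tn -0.008
25.27 99 93.58 Fn 8.9 Fu 1.1 Fy 0.8 Tn 0.016
25.57 95 95.0 Fn 9.2 Fu -0.0 Fy 1.1 Tn -0.005
25.87 97 96.99 Fn 6.9 Fu 0.0 Fy 0.4 Tn -0.055
26.17 98.5 98.44 Fn 5.0 Fu 0.9 Fy -0.4 Tn 0.027
26.47 100 99.95 Fn 2.4 Fu 1.2 Fy -1.2 Tn -0.004
```

View pics/w11_c.png

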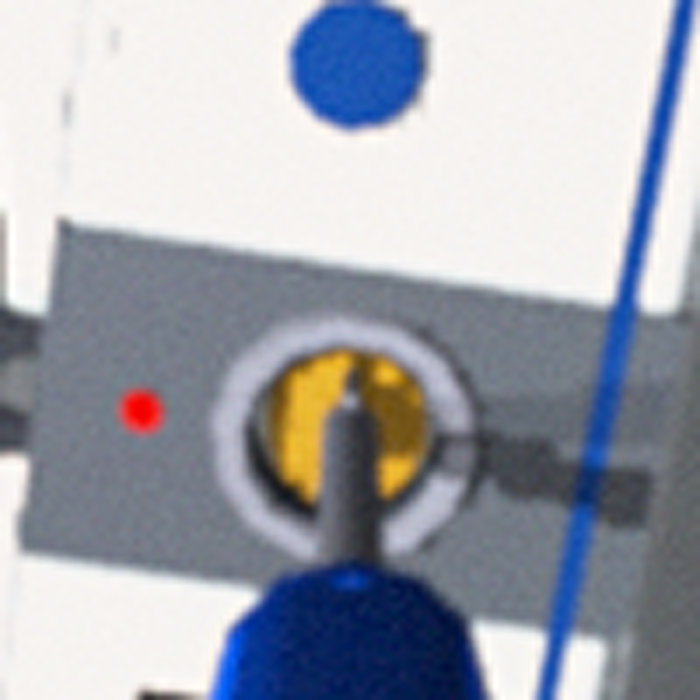

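```bash
python3 - <<'E'
from h import *
S=np.array([506.5,86,74.])-0.3*yc
movel(S+n*100,scr(-1,95),feed=60)
movel(S+n*120,feed=50)
movel(S+n*150,scr(-1,60),feed=120);dwell(.15);print(sense()["time"],sense()["qpos"])
snap("wrist","w12");crop("w12",250,110,140,110,5.5)
E
```

```text
28.225 [ 24.12357099 -13.66553745 -54.64355509  17.46853275 -15.90190198
 -36.02887898]
```

View pics/w12_c.png

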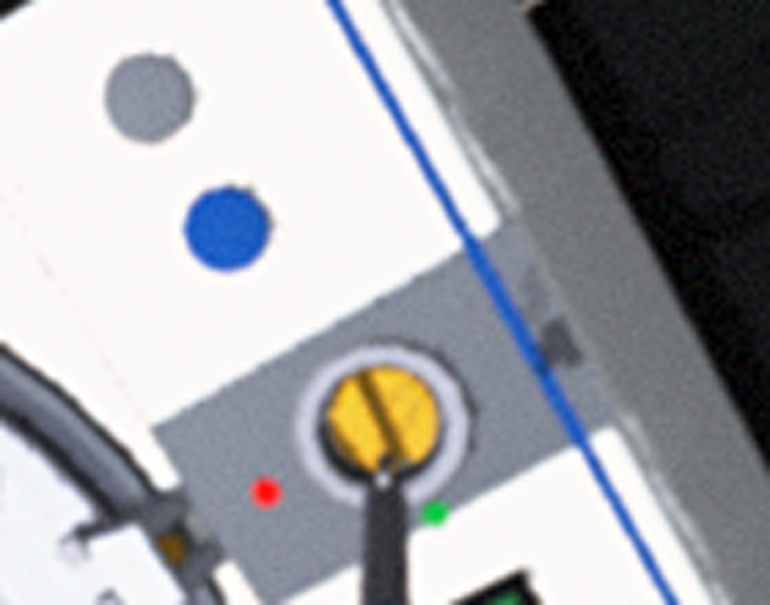

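```bash
python3 - <<'E'
from h import *
c,im=load("w12")
f=lambda p,d:onpl(c,np.array(p)/5.5+[250,110],np.array([506.5,86,74.])+n*d,n)
a=f([(362,375),(400,465)],0);b=f([(266,492),(435,513),(383,424)],4);g=f([(340,0),(670,600)],4)
def ang(d):return np.degrees(np.arctan2(d@yc,d@u))
print("slot",ang(a[1]-a[0]),"line",ang(g[1]-g[0]),"red",ang(b[0]-b[2]),"green",ang(b[1]-b[2]))
print(b,np.linalg.norm(b[0]-b[2]),np.linalg.norm(b[1]-b[2]))
big=cv2.resize(im[170:205,303:335],None,fx=16,fy=16,interpolation=cv2.INTER_CUBIC);cv2.imwrite("pics/z12.png",big[:,:,::-1])
E
```

```text
slot 82.31129410570674 line 89.61922933121743 red 1.0545234554609064 green 89.57284017908731
[[524.60476993  85.77340634  91.5350135 ]
 [505.61911985 106.4169105   77.171596  ]
 [503.99693221  86.89405934  77.08782989]] 25.192458249759397 19.590309517229343
```

View pics/z12.png

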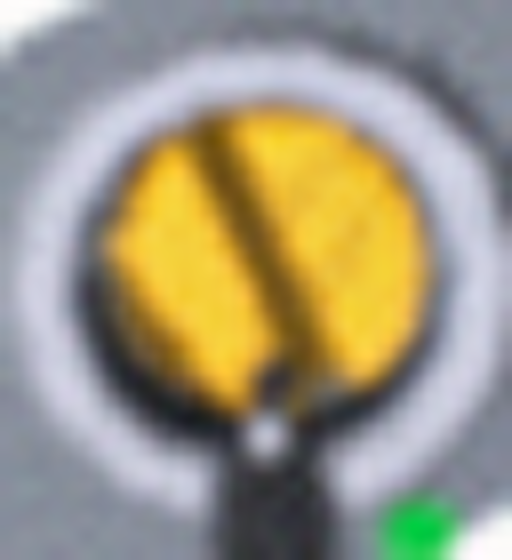

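```bash
python3 - <<'E'
from h import *
S=np.array([506.5,86,74.])-0.3*yc
movel(S+n*118,scr(-1,86),feed=150)
movel(S+n*106,feed=60);dwell(.05)
s=sense();F0=s["force"];T0=s["wrist_torque"]
def rep(t):
    s=sense();F=s["force"]-F0;T=s["wrist_torque"]-T0
    print(round(s["time"],2),t,round((s["tcp_pos"]-S)@n,2),"Fn %.1f Fu %.1f Fy %.1f Tn %.3f"%(F@n,F@u,F@yc,T@n));return F@n,T@n
for L in[103,101,99.8]:
    movel(S+n*L,feed=30);dwell(.05);a,b=rep(L)
    if a>6: print("stop");raise SystemExit
for th in [95,100,103,105]:
    movel(S+n*99.8,scr(-1,th),feed=60);dwell(.05);a,b=rep(th)
    if abs(b)>.3:break
movel(S+n*99.8,scr(-1,97),feed=60)
movel(S+n*120,feed=70)
movel(S+n*150,scr(-1,60),feed=150);dwell(.15);print(sense()["time"])
c,im=snap("wrist","w13")
big=cv2.resize(im[170:205,303:335],None,fx=16,fy=16,interpolation=cv2.INTER_CUBIC);cv2.imwrite("pics/z13.png",big[:,:,::-1]);crop("w13",250,110,140,110,5.5)
E
```

```text
29.57 103 103.07 Fn 0.0 Fu 0.8 Fy 0.2 Tn 0.023
29.88 101 100.97 Fn -0.6 Fu 0.8 Fy -0.5 Tn -0.027
30.18 99.8 99.76 Fn -0.3 Fu 0.2 Fy -0.6 Tn -0.020
30.53 95 99.78 Fn -0.1 Fu 0.3 Fy -1.3 Tn -0.034
30.83 100 99.77 Fn 0.8 Fu -0.7 Fy -1.0 Tn -0.019
31.13 103 99.76 Fn -0.8 Fu -1.2 Fy -0.4 Tn 0.019
31.43 105 99.77 Fn 0.9 Fu -1.1 Fy -0.6 Tn 0.030
33.1083
```

View pics/z13.png

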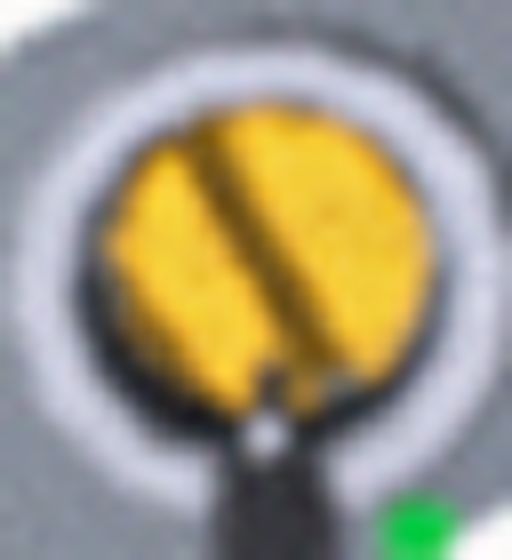

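View pics/w13_c.png

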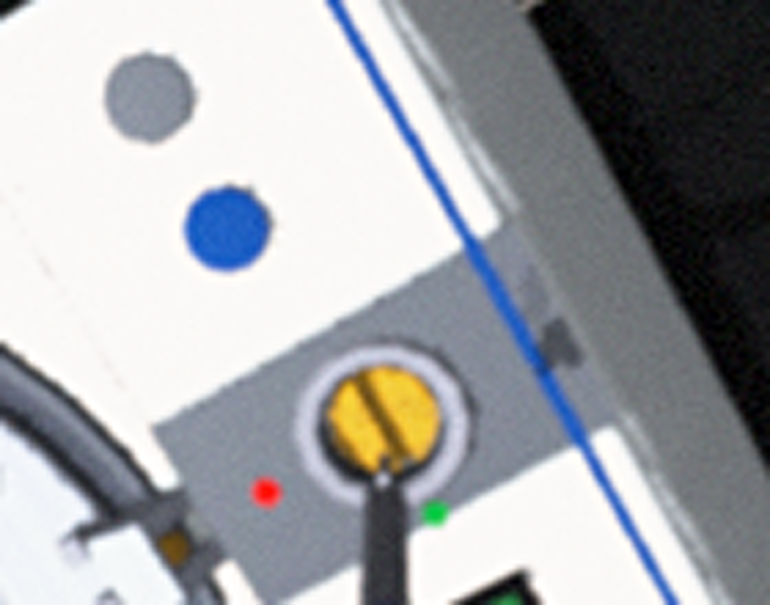

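```bash
python3 - <<'E'
from h import *
goto([480,-100,300],down(92))
goto([447.3,-311.2,225],down(99));dwell(.15);s=sense();print(s["time"],s["tcp_pos"]);np.save("f0.npy",s["force"])
c,im=snap("wrist","w14");crop("w14",240,150,160,120,5)
print(proj(c,[s["tcp_pos"]+s["ee_rot"]@[dx,0,z] for dx,z in((0,-47),(5,104),(-5,104))]))
E
```

```text
35.175 [ 448.11519152 -309.89366468  225.74761599]
[[317.19296417 313.04360346]
 [318.36184396 192.7540427 ]
 [318.36736215 203.76451598]]
```

View pics/w14.png

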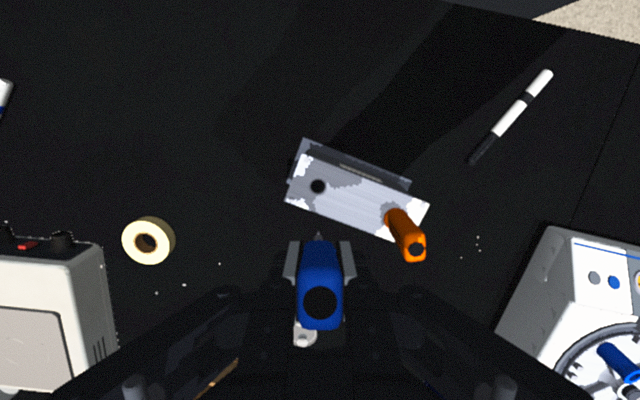

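View pics/w14_c.png

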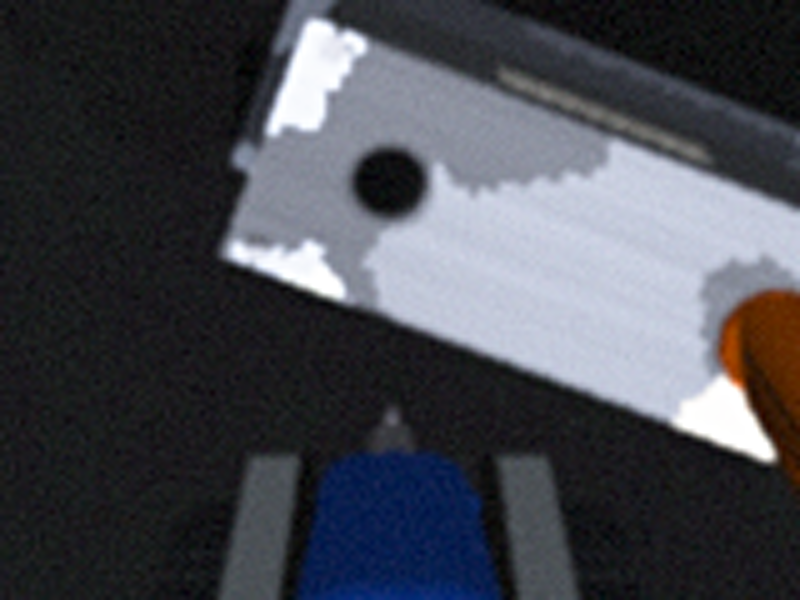

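View pics/w13.png

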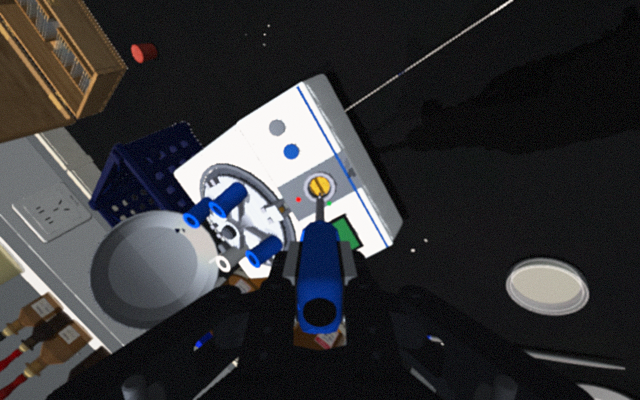

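```bash
python3 - <<'E'
from h import *
snap("scene","s14");snap("top","t14")
crop("t14",240,90,220,160,3.6)
a=cv2.imread("pics/s14.png")[100:240,240:460];cv2.imwrite("pics/s14_c.png",cv2.resize(a,None,fx=3.6,fy=3.6,interpolation=cv2.INTER_CUBIC))
s=sense();print(s["gripper_width"],s["force"],s["wrist_torque"])
E
```

```text
0.2006532153378195 [ 0.88929685  0.49267097 -0.07576087] [-0.02869488 -0.01832613  0.00914324]
```

View pics/s14_c.png

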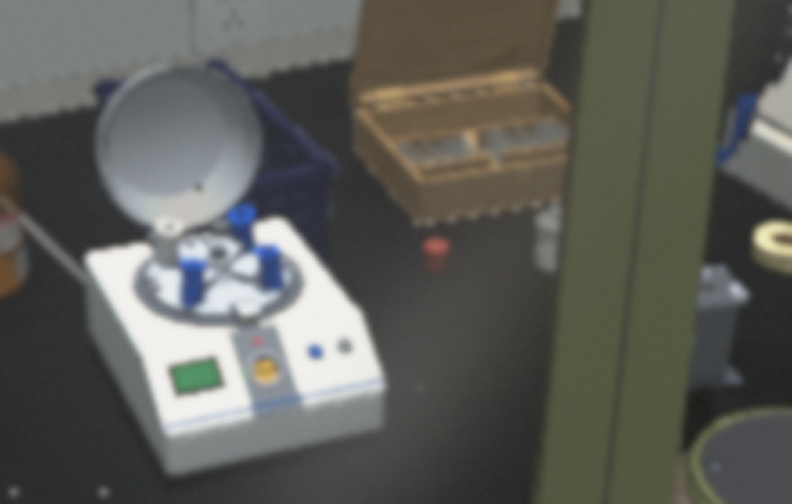

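View pics/t14_c.png

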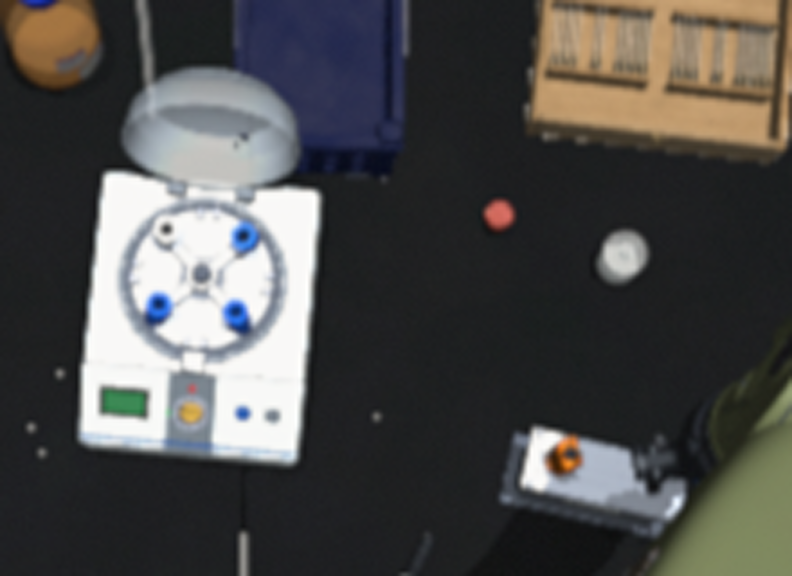

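```bash
python3 - <<'E'
from h import *
c,im=load("w14");s=sense();p=s["tcp_pos"];Re=s["ee_rot"]
print(p,Re.round(3))
for ph in range(0,31,3):
    r=R.from_euler("y",-ph,degrees=True).as_matrix()
    g=np.array([0,0,-19.])
    f=lambda v:p+Re@(g+r@(np.array(v)-g))
    print(ph,proj(c,[f((5,0,104)),f((-5,0,104)),f((0,0,-47)),f((13,0,-47)),f((-13,0,-47))]).round(1).tolist())
c,_=load("w13")
E
python3 - <<'E'
import cv2
i=cv2.imread('pics/w14.png')[210:350,260:380];cv2.imwrite('pics/z14.png',cv2.resize(i,None,fx=5,fy=4.2,interpolation=cv2.INTER_CUBIC))
E
```

```text
[ 447.90286599 -310.46038325  225.4994354 ] [[-0.987 -0.158  0.001]
 [-0.158  0.987 -0.   ]
 [-0.001 -0.001 -1.   ]]
0 [[317.8, 192.3], [317.8, 203.3], [315.8, 312.0], [315.7, 282.7], [315.9, 339.2]]
3 [[317.8, 199.4], [317.8, 210.4], [315.8, 308.7], [315.8, 278.2], [315.9, 337.4]]
6 [[317.8, 206.5], [317.8, 217.5], [315.8, 305.3], [315.8, 273.8], [315.9, 335.3]]
9 [[317.8, 213.6], [317.8, 224.7], [315.8, 301.8], [315.8, 269.3], [315.8, 333.0]]
12 [[317.8, 220.7], [317.8, 231.9], [315.8, 298.2], [315.8, 264.9], [315.8, 330.5]]
15 [[317.8, 227.9], [317.7, 239.1], [315.8, 294.4], [315.8, 260.6], [315.8, 327.7]]
18 [[317.8, 235.1], [317.7, 246.4], [315.8, 290.6], [315.9, 256.4], [315.8, 324.7]]
21 [[317.7, 242.4], [317.7, 253.7], [315.8, 286.7], [315.9, 252.3], [315.8, 321.5]]
24 [[317.7, 249.6], [317.7, 261.1], [315.8, 282.8], [315.9, 248.3], [315.7, 318.1]]
27 [[317.7, 257.0], [317.7, 268.5], [315.8, 278.9], [315.9, 244.4], [315.7, 314.5]]
30 [[317.7, 264.4], [317.7, 276.1], [315.8, 274.9], [316.0, 240.7], [315.7, 310.7]]
```

View pics/z14.png

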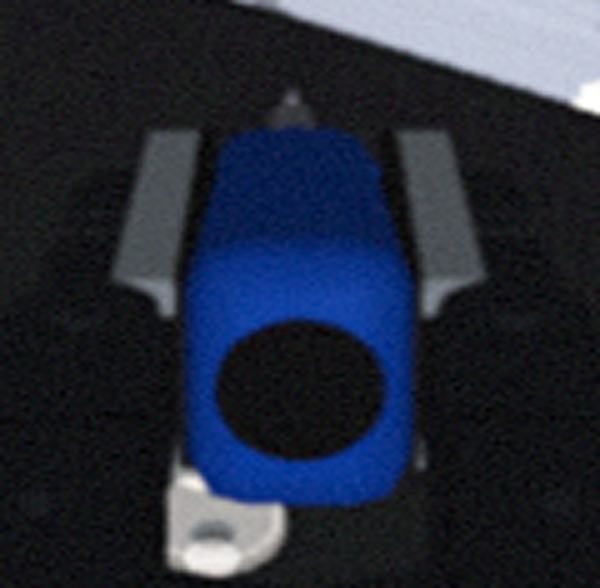

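```bash
cat >> h.py <<'E'
g0=np.array([0,0,-19.])
def drv(ph,d,e,v): # driver point (tool coords at nominal grasp) after tilt ph, slide d along driver (up +), shift e in x
    r=R.from_euler("y",-ph,degrees=True).as_matrix()
    return g0+r@(np.array(v,float)-g0+[e,0,-d])
E
python3 - <<'E'
from h import *
from scipy.optimize import least_squares
c,im=load("w14");s=sense();p=s["tcp_pos"];Re=s["ee_rot"]
V=[(5,0,104),(13,0,-47),(-13,0,-47)]
def f(x,rows): return [proj(c,p+Re@drv(*x,v))[0,1]-r for v,r in zip(V,rows)]
for rows in ([231.4,267,329],[231.4,268,330],[230.5,266,329]):
    for lim in (0,1):
        q=least_squares(lambda x:f((x[0],x[1],x[2]*lim),rows)+[0.0],[10,0,0]);print(rows,lim,q.x.round(2),q.cost.round(3))
# width of top: handle y half 9
E
```

```text
[231.4, 267, 329] 0 [15.42  3.52  0.  ] 16.588
[231.4, 267, 329] 1 [14.85 -8.77 -4.74] 0.0
[231.4, 268, 330] 0 [15.3   4.31  0.  ] 18.671
[231.4, 268, 330] 1 [14.71 -8.59 -5.05] 0.0
[230.5, 266, 329] 0 [15.25  2.97  0.  ] 10.757
[230.5, 266, 329] 1 [14.79 -6.84 -3.79] 0.0
```

```bash
python3 - <<'E'
from h import *
ph=15;Rn=down(99)@R.from_euler("y",ph,degrees=True).as_matrix()
off=Rn@drv(ph,0,-2,(0,0,104));print(off, Rn[:,2])
tip=np.array([447.3,-311.2,118]);P=tip-off;print(P,solve_ik(P,Rn))
movel(P,Rn,feed=80);dwell(.2)
s=sense();print(s["time"],s["tcp_pos"]-P)
c,im=snap("wrist","w15");crop("w15",240,150,160,120,5)
print("bore,tip",proj(c,[[447.3,-311.2,88],[447.3,-311.2,118]]))
snap("top","t15");a=cv2.imread("pics/t15.png")[190:260,370:450];cv2.imwrite("pics/t15_c.png",cv2.resize(a,None,fx=7,fy=7,interpolation=cv2.INTER_CUBIC))
snap("scene","s15");a=cv2.imread("pics/s15.png")[140:240,360:460];cv2.imwrite("pics/s15_c.png",cv2.resize(a,None,fx=5,fy=5,interpolation=cv2.INTER_CUBIC))
E
```

```text
[   6.83239519    1.08214509 -104.6474093 ] [-0.25563255 -0.04048822 -0.96592583]
[ 440.46760481 -312.28214509  222.6474093 ] [-29.81191663  25.51907846   4.83774272  81.11192072  -9.33571547
 -37.84560355]
35.9333 [-0.80083586 -0.20539065  0.79638327]
bore,tip [[318.71503387 231.67631176]
 [318.62387497 236.68038936]]
```

View pics/w15_c.png

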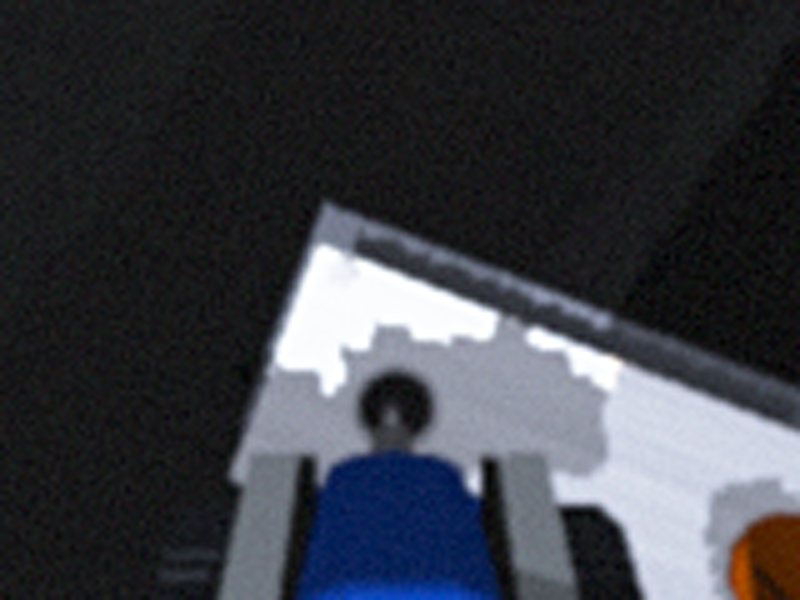

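View pics/t15_c.png

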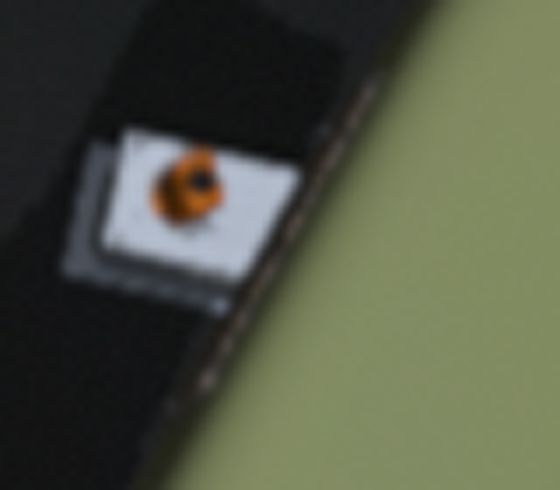

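View pics/s15_c.png

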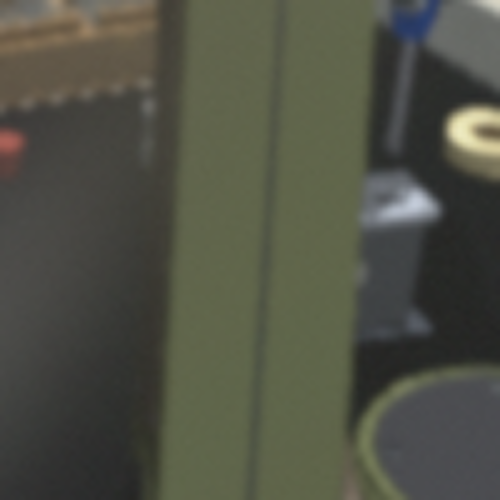

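```bash
python3 - <<'E'
from h import *
c,im=load("s15")
print(proj(c,[[447.3,-311.2,z] for z in(88,118,150,198)]))
print("bore seen",360+390/5,140+192/5,"tip",360+395/5,140+152/5,"up",360+408/5,140+38/5)
E
```

```text
[[435.90223334 178.47469333]
 [437.28928569 170.16747351]
 [438.80091497 161.09915838]
 [441.13266047 147.08004232]]
bore seen 438.0 178.4 tip 439.0 170.4 up 441.6 147.6
```

```bash
python3 - <<'E'
from h import *
P0=np.array([440.46760481,-312.28214509,222.6474093])
F0=sense()["force"]
for z in [98,86,76,50,30,14]:
    movel(P0-[0,0,118-z],feed=120);s=sense();F=s["force"]-F0
    print(round(s["time"],2),z,F.round(1),s["gripper_width"].round(3))
    if np.linalg.norm(F)>8: print("stop");break
snap("wrist","w16")
E
```

```text
Traceback (most recent call last):
AttributeError: 'float' object has no attribute 'round'
```

```bash
python3 - <<'E'
from h import *
P0=np.array([440.46760481,-312.28214509,222.6474093])
F0=sense()["force"];print(F0)
for z in [86,76,50,30,14]:
    movel(P0-[0,0,118-z],feed=120);s=sense();F=s["force"]-F0
    print(round(s["time"],2),z,F.round(1),s["gripper_width"])
    if np.linalg.norm(F)>8: print("stop");break
snap("wrist","w16")
E
```

```text
[-0.57677981 -0.55889988 -0.61848756]
36.65 86 [-0.4  1.4 -0.5] 0.20420040745148868
36.9 76 [0.5 0.3 0.1] 0.20130146320842385
37.27 50 [0.4 1.1 0.7] 0.2014054296753989
37.58 30 [1.1 0.9 0.3] 0.20263341565195253
37.87 14 [1.2 0.7 0.3] 0.20155301004435142
```

View pics/w16.png

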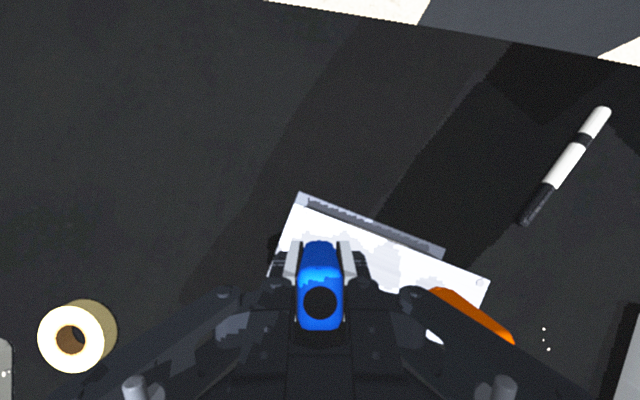

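```bash
python3 - <<'E'
from h import *
P0=np.array([440.46760481,-312.28214509,222.6474093])
F0=sense()["force"]
for z in [10,8,6.5,5,3.5]:
    movel(P0-[0,0,118-z],feed=40);s=sense();F=s["force"]-F0
    print(round(s["time"],2),z,F.round(1))
    if F[2]>4: print("contact");break
grip(0.55);dwell(.15)
s=sense();p=s["tcp_pos"];movel(p-s["ee_rot"][:,2]*95,feed=200);dwell(.15);print(sense()["time"])
snap("wrist","w17")
E
```

```text
38.17 10 [-0.3 -1.9 -1.1]
38.42 8 [ 1.  -2.1 -1.8]
38.67 6.5 [ 0.4 -1.8 -1.2]
38.92 5 [ 0.8 -1.5 -0.5]
39.17 3.5 [-0.8 -0.2  3.4]
40.4833
```

View pics/w17.png

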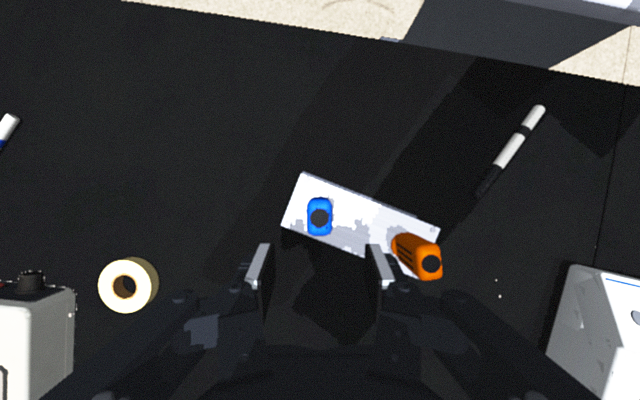

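```bash
python3 - <<'E'
from h import *
A=np.array([618.4,77.1,0]);w=lambda x,y,z:A+Rc@np.array([x,y,0])+[0,0,z]
O=down(175.6)
print(sense()["tcp_pos"],[solve_ik(w(-50,y,120),O) for y in(70,-80)])
p=sense()["tcp_pos"];movel(p+[0,0,80-0],feed=300)
grip(0.0,40)
goto(w(-50,70,230),O);print(sense()["time"])
movel(w(-50,70,120),feed=150);dwell(.15);s=sense();print(s["time"],s["tcp_pos"]-w(-50,70,120),s["gripper_width"],s["force"])
snap("wrist","w18");snap("scene","s18")
a=cv2.imread("pics/s18.png")[110:240,240:400];cv2.imwrite("pics/s18_c.png",cv2.resize(a,None,fx=4.5,fy=4.5,interpolation=cv2.INTER_CUBIC))
E
```

```text
[ 463.58175362 -308.00550732  198.32490796] [array([ 14.71542513,  25.22764416,  -9.49778367,  55.27457217,
         0.        , -70.88457487]), array([  0.11937052,  22.42976218, -14.13337677,  53.43686105,
         0.        , -85.48062948])]
43.175
44.2083 [1.01838627 0.17262728 1.28790379] 0.00469772281358056 [-0.19618735  0.06002458 -0.15706479]
```

View pics/w18.png

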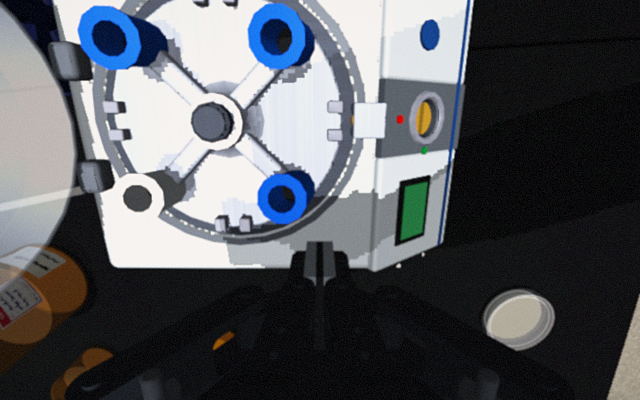

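View pics/s18_c.png

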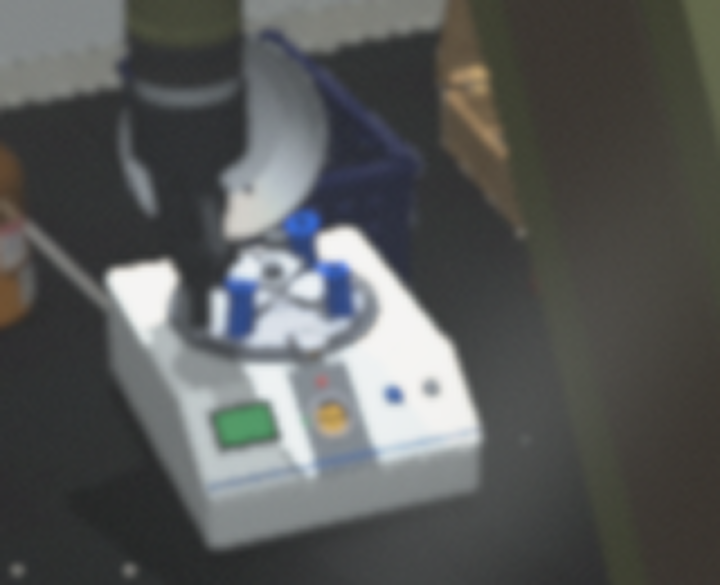

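```bash
python3 - <<'E'
from h import *
A=np.array([618.4,77.1,0]);w=lambda x,y,z:A+Rc@np.array([x,y,0])+[0,0,z]
movel(w(-41.5,70,119),feed=60)
movel(w(-41.5,-82,119),feed=160);t=sense();print(t["time"],t["force"])
movel(w(-41.5,-95,230),feed=250)
for i in range(8):
    print(sense()["time"]);snap("top",f"r{i}");dwell(.2)
E
python3 - <<'E'
import cv2,numpy as np
I=[cv2.resize(cv2.imread(f"pics/r{i}.png")[135:225,255:335],None,fx=2.4,fy=2.4,interpolation=cv2.INTER_CUBIC) for i in range(8)]
cv2.imwrite("pics/rr.png",np.vstack([np.hstack(I[:4]),np.hstack(I[4:])]))
E
```

```text
45.7 [-0.58354298  0.59872304  0.16143581]
46.3
46.55
46.8
47.05
47.3
47.55
47.8
48.05
```

View pics/rr.png

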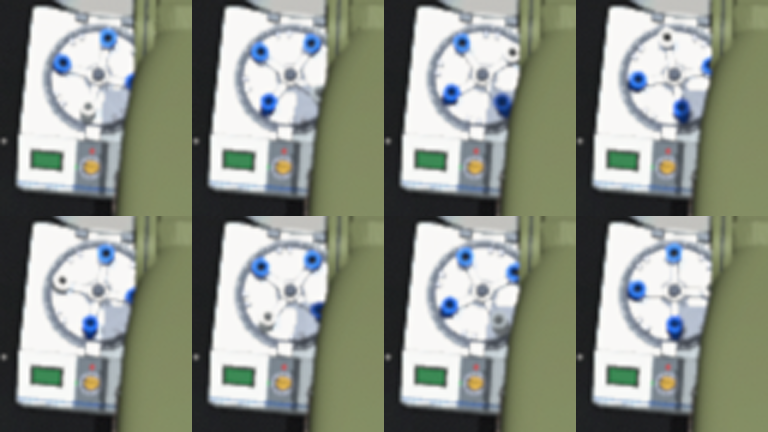

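```bash
python3 - <<'E'
from h import *
s=sense();movel(s["tcp_pos"]+[-30,0,70],feed=200)
goto([440,-235,340],down(90));dwell(.2);print(sense()["time"])
c,_=snap("wrist","w19")
crop("w19",240,100,200,150,4)
print("blue, orange tops",proj(c,[[447.3,-311.2,156],[465.8,-229.5,156]]))
E
```

```text
50.0
blue, orange tops [[250.28336013 183.54220006]
 [322.31682474 199.33729407]]
```

View pics/w19.png

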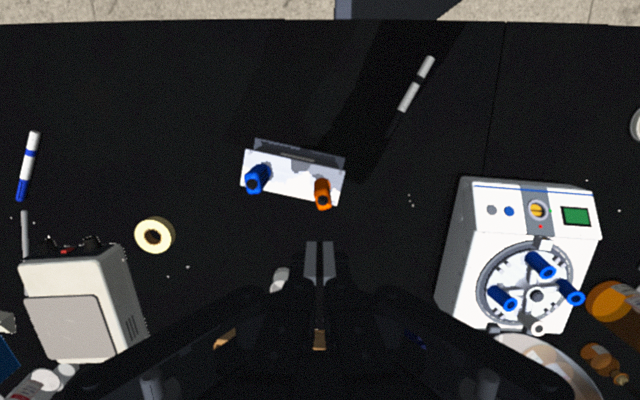

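View pics/w19_c.png

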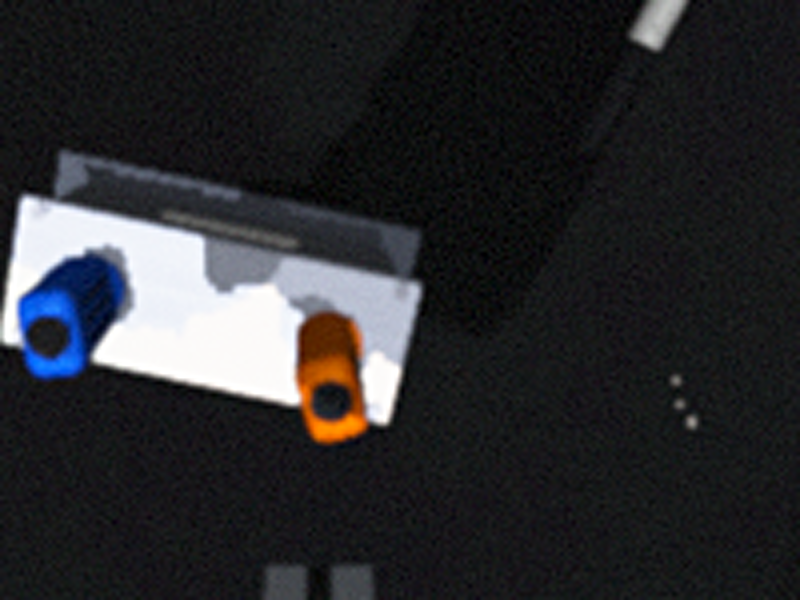

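```bash
python3 - <<'E'
from h import *
print(sense()["force"]);print(job_done())
E
```

```text
[0.0278514  0.86593648 0.56491099]
the job is handed in; nothing more can be done
None
```

The job is done and handed in at about 50 s of the 70 s allowed.

- **Lock:** I pressed the screw in about 4.5 mm with roughly 10 N and turned it anticlockwise. It sprang back out, but the slot stopped about 5° short of the green dot. I put the blade back in without pressing and turned it the rest of the way. The last close picture shows the slot in line with the green dot, and the brass bolt drawn.
- **Screwdriver:** The blue driver is upright in its own bore and released. Its handle top is within about 1.5 mm of where it first stood. On the way back it was knocked about 15° askew in the jaws, most likely by brushing the orange handle. I tilted the gripper to bring it upright, and it went in with no more than a few newtons of side force.
- **Rotor:** I made one sweep of the shut fingertips against a front cup. The top pictures show the rotor coasting anticlockwise at roughly 4.5 rad/s. It passed a full turn within about 1.5 s with nothing touching it, and was still turning shortly before hand-in.
- **Surroundings:** In the last wrist picture the orange driver is still upright, within about 1.5 mm of its starting position. The other items look unmoved in that picture and in the earlier top picture, but I did not measure each of them.

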